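# Close out a served order at the restaurant pass

## Robot

A 6-joint arm with a two-finger parallel gripper is mounted at the origin on the work surface. World frame = base frame: x ahead of the robot, y to its left, z up, the work surface at z = 0. Lengths are in m, angles in rad, forces in N, time in s.
With the tool pointing down it reaches from about 0.25 to 0.725 m from the base axis. Payload 4 kg.
Tool frame: the origin (TCP) lies at the very end of the fingers, on their centre line; the grasp point (between the pads) lies 19 mm behind it; z points along the fingers, y is the line along which they close (so a half turn about z gives the same grasp; the last joint's range is limited). The gripper opens to 85 mm and grips with 20 to 120 N. Pads are 22 mm wide; open, the fingers measure 114 mm over their backs; the gripper's body (76 mm by 85 mm) begins 54 mm behind the grasp point. The pads swing forward as they close: fully open they stand 13 mm farther back than shut.
Start: joints at [-1.177, 0.241, 0.005, 1.335, 0, 1.571], TCP at [0.192, -0.462, 0.231] pointing down, gripper open.
Joint ranges: [-2.72, 2.72], [-1.05, 1.87], [-1.09, 1.28], [-1.99, 2.15], [-1.42, 1.44], [-3.14, 3.14]. Speed limits (rad/s): [2.79, 2.79, 3.14, 3.14, 3.14, 3.14].

## Interface

Orientations are given as a unit quaternion [x, y, z, w].
In Python, from workcell import * gives the robot as it stands. The module is installed in compiled form; this text tells all that it offers.
- The arm moves only by the tool send_rows, never from a script. Its argument "steps" is text: rows parted by semicolons, each of 7 numbers parted by spaces: the opening, from -1 (shut) to 1 (fully open), then the shift along the world's x, y, z in m, then the turn, a rotation vector about the world's x, y, z in rad. A call has exactly 5 rows; each row shifts and turns the commanded pose from where the row before left it; what a row does not reach is not made up. A row lasts 1/12 s, in which the tool goes at most 41.7 mm and 7.16 degrees, less where a joint would pass 70% of its speed; a pose out of reach is approached as far as the arm can. A call is refused whole if a number of a shift passes 0.0417 or a number of a turn 0.125, either way. A call with a gripper value outside its range is refused whole. The fingers move at their own pace and stop on an object; the grip force is fixed at half the most. Time passes only in rows, so rows that do not move let the fingers close, or fill a call up. It gives the time, the measured TCP pose, the force, the opening and the grip force at its end, in the units of the state.
- get_obs(): the state, without advancing time (a new reading comes with each control period).
- camera(name): name is "side" or "top" or "wrist"; returns a dict with "frame" (480x640x3 uint8, red, green, blue), "range_z" (480x640 float32, m along the optical axis (not along the pixel's ray), 0 where there is no reading), "camera_matrix" (3x3 intrinsics, pixels), "k1" (the pictures are not rectified: a ray, as slopes to the right and down, at radius r is drawn at 1 + k1 r^2 times it, then the intrinsics apply), "extrinsics" (4x4, takes a point from world to camera coordinates); the wrist camera has in their place "T_tool_cam" (4x4, takes a point from camera to tool coordinates, whose origin is the TCP and whose axes are the flange's). Camera axes: x right, y down, z forward; pixel columns grow to the right and rows downward; lengths in m; the calibration is good to about 2 mm. A picture is of the moment at which its call begins: read the wrist's pose just before it.
- job_done(): hands the job in; it is judged then, once.
The state is a dict: "clock": time; "joint_pos": joint angles; "joint_vel": joint speeds; "tau": joint torques, N m; "eef_pos": TCP position; "tool_rot": TCP orientation; "ft_force": force on the tool from outside, world axes, zero at the start; "ft_torque": the same for the moment, N m; "grip_width": finger opening in m; "grasp_force": force on a finger pad.
Only numpy, scipy, OpenCV 4.12 (cv2) and the standard library are available. Lean on these libraries where they do the work, as an engineer would, in place of code of your own. Each camera call takes 0.05 s, during which the arm holds its last target. There are 200 camera calls.

## Task

The table has been served: slide the green order plate up out of the slot on the course timer and put it down inside the open wooden box for finished orders. Then turn the timer's hand anticlockwise, best by pushing its brass stud, all the way back against the red zero stop. Leave the glasses, bowls, mill, bell and bottle where they stand.

Things in the scene. Friction and masses are not known exactly. Their poses are not given: they have to be found in the camera images.
- timer: course timer, fixed to the counter: a round dark-wood housing 170 mm in diameter, 45 mm high, white dial on top; origin under the dial's centre, at counter height, z up. A dark-wood arm, 40 mm wide and 45 mm high, runs out along its +x axis to 142 mm from the centre and carries the slot
- slot_mouth (a point): middle of the slot's mouth, 110 mm from the dial's centre along the timer's +x, at z = 75 mm. Two brass cheeks, 56 mm long (along the timer's x), 30 mm high and 25 mm across both, leave a 7 mm wide slot along the timer's x, in which the plate stands; the plate's inner part reaches over the dial and bars the hand's way home
- zero_stop (a point): top of the red zero stop, a pin of 10 mm diameter, 16 mm high, fixed on the dial 64 mm from its centre, to the left of the slot seen from the dial's centre; its top is at z = 61 mm
- pointer (a joint): the timer's hand, a black bar pivoting about the dial's centre, with an upright brass stud to push. 0 = home, against the zero stop; the value (rad) grows clockwise seen from above, up to 4.4. It stays where it is left. The stud stands at 0.8 rad minus this value, counted anticlockwise from the timer's +x axis
- stud_top (a point): centre of the top end of the brass stud on the hand: an upright pin of 14 mm diameter, 50 mm from the dial's centre; free to push from z = 55 mm up to its top at z = 97 mm. Hub of the hand: 28 mm in diameter, up to z = 59 mm
- plate: green rigid plastic order plate with a blank white label, 105 mm wide (its x), 5 mm thick (its y), 120 mm high (its z), 80 g; origin at the middle of its lower edge. At the start it stands upright in the timer's slot with its x along the timer's x, its lower edge at z = 45 mm and its top edge at z = 165 mm; the slot holds its lowest 30 mm
- plate_mid (a point): centre of the green order plate, 60 mm above its lower edge
- box: open wooden box for finished orders, fixed to the counter: 145 mm (its x) by 95 mm (its y), 78 mm high, walls and floor 5 mm; empty; origin under its centre, at counter height. The plate fits in with its width along the box's x and then leans against a wall
- cutlery: grey cutlery tray, fixed to the counter, 200 mm (x) by 100 mm (y), 35 mm high, with knives and spoons in it; origin under its centre. It stands on the other side from the box and is not needed
- tumbler_a: amber glass tumbler, 68 mm in diameter, 90 mm high; origin at the centre of its underside; leave it alone
- tumbler_b: clear glass tumbler, 68 mm in diameter, 90 mm high; origin at the centre of its underside; leave it alone
- mill: white pepper mill, 60 mm in diameter, 190 mm high; origin at the centre of its underside; leave it alone
- bowls: stack of white bowls, 136 mm in diameter, 77 mm high; origin at the centre of its underside; leave it alone
- bell: brass counter bell, 84 mm in diameter, 56 mm high; origin at the centre of its underside; leave it alone
- oil: green oil bottle, 56 mm in diameter, 170 mm high; origin at the centre of its underside; leave it alone

How it is judged:
On the way, in this order (a step that is already met when the one before it is completed fails the run):
1. the green plate is put in the wooden box and let go (x of plate_mid in the frame of box between -0.068 and 0.068 m and y of plate_mid in the frame of box between -0.045 and 0.045 m and z of plate_mid in the frame of box below 0.072 m and contact force between plate and the fingers below 1 N), for 0.2 s.
2. after that, the timer's hand is back at its zero stop (value of joint pointer below 0.06 rad), for 0.2 s.
At the end, for the whole second after the job is handed in: The plate rests inside the box (its centre over the box's inside and less than 72 mm above the counter), the hand is at rest within 0.06 rad of its zero stop, and the tumblers, mill, bowls, bell and oil bottle are within 30 mm of where they stood (x of plate_mid in the frame of box between -0.068 and 0.068 m and y of plate_mid in the frame of box between -0.045 and 0.045 m and z of plate_mid in the frame of box below 0.072 m and linear speed of plate below 0.05 m/s and value of joint pointer below 0.06 rad and velocity of joint pointer between -0.1 and 0.1 rad/s and distance of each of tumbler_a, tumbler_b, mill, bowls, bell, oil from where it was at the start of the episode below 0.03 m); the robot touches nothing.
It fails at once if a tumbler, the mill, the bowls, the bell or the oil bottle is knocked over or moved 30 mm or more (distance of any of tumbler_a, tumbler_b, mill, bowls, bell, oil from where it was at the start of the episode above 0.03 m or angle between any of tumbler_a, tumbler_b, mill, bowls, bell, oil's own z axis and vertical above 0.5 rad).
It also fails if it takes over 64 s, if anything falls off the work surface, if the arm or the gripper's body presses on something with over 40 N, if the wrist force passes 120 N, or if a joint passes its speed limit or range.

## Working session

There is one attempt and no reset: what is moved stays moved. The work goes in short steps, Python scripts to look and compute and a tool call to move; the robot and the scene stay as the last step left them, time stands still between calls to the robot, and variables do not carry over. Pictures are saved under pics/ and viewed, at most 10 in all, crops included, and the job is handed in when it is done.

Besides the shell and the picture viewer there is one more tool, called after "Emit:" by a JSON object that holds its "op" and its "data", one argument or row to a line. send_rows: Moves the arm, as the interface text tells. Its arguments: {"type":"object","properties":{"steps":{"type":"string"}},"required":["steps"]}

```bash
mkdir -p pics; cat > h.py <<'E'
from workcell import *
import numpy as np, cv2
def save(c,n): cv2.imwrite('pics/'+n,c['frame'][:,:,::-1])
def cloud(c):
    K=c['camera_matrix'];k1=c['k1'];h,w=c['range_z'].shape
    u,v=np.meshgrid(np.arange(w),np.arange(h))
    p=cv2.undistortPoints(np.stack([u,v],-1).reshape(-1,1,2).astype(np.float64),np.array(K,float),np.array([k1,0,0,0,0],float)).reshape(h,w,2)
    z=c['range_z'];P=np.dstack([p[...,0]*z,p[...,1]*z,z,np.ones_like(z)])
    return P@np.linalg.inv(np.array(c['extrinsics'])).T[:,:3], z>0
E
python3 - <<'E'
from h import *
for n in('top','side'):
    c=camera(n);save(c,n+'1.png');np.savez(n+'1.npz',**{k:np.array(v) for k,v in c.items()})
    print(n,c['k1'],np.linalg.inv(c['extrinsics']).round(3).tolist())
o=get_obs();print(o)
E
```

```text
top -0.0010820533976542129 [[0.027, -0.988, 0.149, 0.405], [-1.0, -0.029, -0.01, -0.036], [0.014, -0.149, -0.989, 1.49], [0.0, 0.0, 0.0, 1.0]]
side -0.17807826669930235 [[-0.959, -0.144, 0.245, 0.239], [-0.284, 0.475, -0.833, 1.214], [0.003, -0.868, -0.496, 0.839], [0.0, 0.0, 0.0, 1.0]]
{'clock': 0.1, 'joint_pos': array([-1.17700278e+00,  2.41331493e-01,  3.86721795e-03,  1.33521605e+00,
        2.86887862e-05,  1.57079570e+00]), 'joint_vel': array([ 8.76253596e-05, -1.30898772e-03,  1.72435754e-03, -2.36240945e-03,
        6.06021039e-04, -9.42762630e-04]), 'tau': array([-3.44622549e-04, -3.73137581e+01,  2.53010219e+01,  1.08775546e-02,
       -7.48656748e-05, -2.64129007e-06]), 'eef_pos': array([ 0.19163723, -0.46120208,  0.23050822]), 'tool_rot': array([ 9.80677880e-01,  1.95627218e-01, -1.70213400e-04, -9.26606611e-04]), 'ft_force': array([0.23950553, 0.06344341, 0.20784707]), 'ft_torque': array([ 0.00028061, -0.02147353, -0.02331129]), 'grasp_force': 0.0, 'grip_width': 0.08524836601800757}
```

View pics/top1.png

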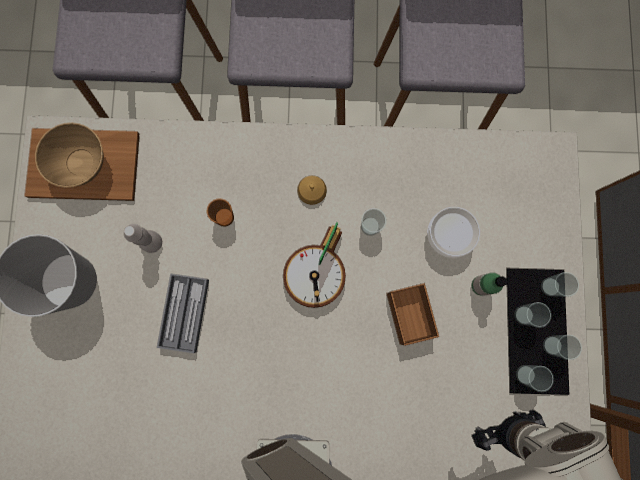

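View pics/side1.png

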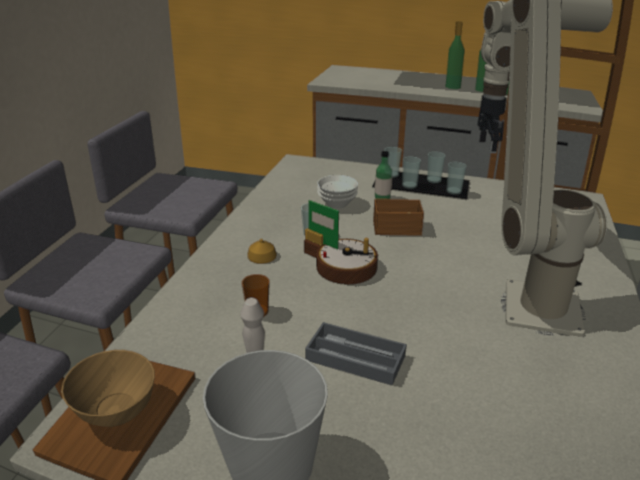

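The top picture shows the timer at about (315,276), the plate from (321,262) to (338,223), the box at (412,314) and the hand's stud near (317,298). The side picture shows the plate upright at (323,224) and the box at (398,217). Next I measure these.

```bash
python3 - <<'E'
from h import *
def ld(n): return dict(np.load(n+'1.npz'))
for n in('top','side'):
    c=ld(n);P,ok=cloud(c);hsv=cv2.cvtColor(c['frame'],cv2.COLOR_RGB2HSV);H,S,V=[hsv[...,i].astype(int) for i in range(3)]
    x,y,z=P[...,0],P[...,1],P[...,2]
    near=ok&(x>.2)&(x<.75)&(y>-.35)&(y<.2)
    g=near&(H>45)&(H<85)&(S>110)&(z>.04)&(y>-.2)
    Q=P[g];print(n,'green',g.sum(),Q.min(0).round(3),Q.max(0).round(3))
    t=Q[Q[:,2]>.15] if n=='top' else Q
    m=t.mean(0);w,v=np.linalg.eigh(np.cov(t[:,:2].T));print(' mean',m.round(4),'dir',np.degrees(np.arctan2(*v[::-1,1]))%180,'ext',np.ptp((t[:,:2]-m[:2])@v[:,1]), 'mid', (np.sort((t[:,:2]-m[:2])@v[:,1])[[0,-1]].mean()*v[:,1]+m[:2]).round(4),'thick',w[0]**.5)
    d=near&(S<60)&(V>110)&(z>.035)&(z<.056)&(abs(y+.03)<.14)
    if d.sum():
        k,l,st,ce=cv2.connectedComponentsWithStats(d.astype(np.uint8));i=1+st[1:,4].argmax();D=P[l==i];
        h=cv2.convexHull(D[:,:2].astype(np.float32));print(' dial',len(D),D[:,2].mean().round(4),cv2.minEnclosingCircle(h),cv2.fitEllipse(h))
    r=near&((H<8)|(H>174))&(S>150)&(V>90)&(z>.04)&(z<.075)
    print(' red',r.sum(),P[r].mean(0).round(4) if r.sum() else '', np.argwhere(r).mean(0))
    b=near&(z>.07)&(z<.085)&(y<-.15)&(y>-.36)&(x<.42)&(x>.2)
    print(' boxrim',b.sum(),cv2.minAreaRect(P[b][:,:2].astype(np.float32)),P[b][:,2].mean())
    s=near&(z>.075)&(z<.115)&(np.hypot(x-.42,y+.03)<.1)&~(H>40)
    print(' stud',s.sum(),P[s].mean(0).round(4),P[s].min(0).round(3),P[s].max(0).round(3))
    cr=c['frame'][195:320,260:450] if n=='top' else c['frame'][180:290,280:440]
    cv2.imwrite(f'pics/{n}c.png',cv2.resize(cr[...,::-1],None,fx=4,fy=4,interpolation=2))
E
```

```text
top green 76 [ 0.465 -0.095  0.049] [ 0.653 -0.047  0.172]
 mean [ 0.6025 -0.0726  0.1631] dir 156.7771703720479 ext 0.10030144865887941 mid [ 0.604  -0.0732] thick 0.0010958927758870402
 dial 1966 0.0452 ((0.5287184119224548, -0.04086020961403847), 0.07360745966434479) ((0.5286408066749573, -0.04021499678492546), (0.14421238005161285, 0.14516045153141022), 25.37312889099121)
 red 8 [ 0.5821 -0.0083  0.0574] [254.625 302.5  ]
 boxrim 115 ((0.37322017550468445, -0.29447880387306213), (0.09893699735403061, 0.0490073636174202), 62.79677963256836) 0.07658876593177213
 stud 24 [ 0.4792 -0.0473  0.0963] [ 0.473 -0.052  0.089] [ 0.486 -0.042  0.102]
side green 683 [ 0.559 -0.101  0.046] [ 0.654 -0.048  0.165]
 mean [ 0.6    -0.07    0.1091] dir 156.46611220252166 ext 0.10598096882904823 mid [ 0.6068 -0.0729] thick 0.002291507778418196
 dial 618 0.0445 ((0.530181884765625, -0.03683585301041603), 0.07302480190992355) ((0.5289367437362671, -0.04075638949871063), (0.1411776840686798, 0.15142616629600525), 2.734105110168457)
 red 6 [ 0.5816 -0.0036  0.0565] [253.33333333 324.33333333]
 boxrim 88 ((0.3859310448169708, -0.30351075530052185), (0.09167540073394775, 0.06599938869476318), 88.94031524658203) 0.0750283456164366
 stud 40 [ 0.4781 -0.0457  0.0873] [ 0.472 -0.057  0.075] [ 0.483 -0.038  0.099]
```

View pics/topc.png

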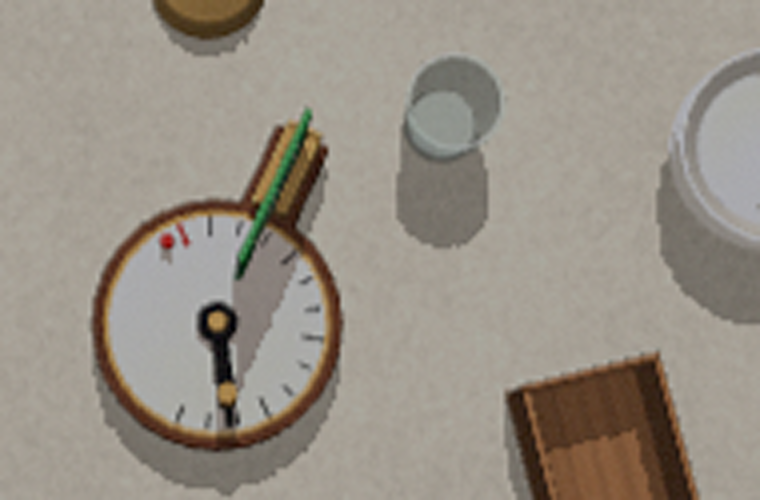

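The crop shows the hand pointing near world -x with its stud at crop (227,393), the red stop at (167,241), and the plate from (240,270) to (308,112). I still need a better fit for the box, and the tool yaw relation to joint 6.

```bash
python3 - <<'E'
from h import *
for n in('top','side'):
    c=dict(np.load(n+'1.npz'));P,ok=cloud(c);x,y,z=P[...,0],P[...,1],P[...,2]
    for lo in(.03,.06):
        b=ok&(z>lo)&(z<.088)&(y<-.17)&(y>-.42)&(x<.51)&(x>.25)
        k,l,st,ce=cv2.connectedComponentsWithStats(b.astype(np.uint8));i=1+st[1:,4].argmax();Q=P[l==i]
        print(n,lo,len(Q),cv2.minAreaRect(Q[:,:2].astype(np.float32)))
    if n=='top':
        # brown mask outline cast on rim height
        hsv=cv2.cvtColor(c['frame'],cv2.COLOR_RGB2HSV);m=(hsv[...,1]>80)&(hsv[...,0]<25)
        m[:, :370]=0;m[:,455:]=0;m[:270]=0;m[360:]=0
        h=cv2.minAreaRect(np.argwhere(m)[:,::-1].astype(np.float32));px=cv2.boxPoints(h)
        E=np.linalg.inv(c['extrinsics']);q=cv2.undistortPoints(px.reshape(-1,1,2).astype(float),c['camera_matrix'],np.array([float(c['k1']),0,0,0])).reshape(-1,2)
        d=np.c_[q,np.ones(4)]@E[:3,:3].T;W=E[:3,3]+d*((.078-E[2,3])/d[:,2])[:,None]
        print(px.round(1).tolist(),W.round(3).tolist(),W.mean(0).round(4))
    # others: heights
    for nm,xl,yl in(('tumb_b',(.6,.72),(-.26,-.13)),('bowls',(.55,.75),(-.47,-.29)),('oil',(.42,.6),(-.52,-.38))):
        b=ok&(z>.02)&(z<.2)&(x>xl[0])&(x<xl[1])&(y>yl[0])&(y<yl[1]);Q=P[b]
        if len(Q):print(n,nm,Q.min(0).round(3),Q.max(0).round(3))
E
```

```text
top 0.03 709 ((0.43330517411231995, -0.3054196536540985), (0.14471682906150818, 0.09746033698320389), 15.121576309204102)
top 0.06 460 ((0.4333302974700928, -0.3055001199245453), (0.14471754431724548, 0.09732626378536224), 15.080464363098145)
[[385.8999938964844, 292.1000061035156], [424.6000061035156, 282.1000061035156], [438.70001220703125, 336.5], [400.0, 346.5]] [[0.487, -0.231, 0.078], [0.516, -0.332, 0.078], [0.376, -0.369, 0.078], [0.347, -0.268, 0.078]] [ 0.4314 -0.3     0.078 ]
top tumb_b [ 0.643 -0.226  0.02 ] [ 0.71  -0.161  0.097]
top bowls [ 0.588 -0.47   0.029] [ 0.722 -0.346  0.084]
top oil [ 0.49 -0.52  0.02] [ 0.6   -0.381  0.175]
side 0.03 1312 ((0.43283599615097046, -0.3049045205116272), (0.14464066922664642, 0.11206905543804169), 14.925442695617676)
side 0.06 561 ((0.43268564343452454, -0.3048348128795624), (0.14441414177417755, 0.11187813431024551), 14.947903633117676)
side tumb_b [ 0.677 -0.222  0.021] [ 0.709 -0.158  0.091]
side bowls [ 0.589 -0.47   0.02 ] [ 0.725 -0.341  0.08 ]
side oil [ 0.487 -0.515  0.02 ] [ 0.6   -0.381  0.17 ]
```

Emit:
{"op": "send_rows", "data": {
  "steps": "1 0.02 0.02 0.04 0 0 0; 1 0.02 0.03 0.03 0 0 -0.1; 1 0.02 0.03 0.02 0 0 0; 1 0.02 0.03 0 0 0 0; 1 0 0 0 0 0 0"
}}

```text
clock: 0.52
eef_pos: [0.2694, -0.3544, 0.3136]
tool_rot: [0.989, 0.149, 0.002, 0.0]
ft_force: [-0.6, 0.3, -1.0]
grip_width: 0.0856
grasp_force: 0.0
```

```bash
python3 - <<'E'
from h import *
o=get_obs();print(o['clock'],o['joint_pos'].round(3),o['eef_pos'].round(4),o['tool_rot'].round(4))
E
```

```text
0.5167 [-0.923  0.108  0.055  1.516  0.002  1.919] [ 0.2694 -0.3544  0.3136] [9.888e-01 1.494e-01 1.500e-03 2.000e-04]
```

Box centre is (0.433,-0.305) with its long axis at 15°, and its size matches. The yaw relation is yaw = q1 − q6 + π, so I turn by +139.5° on the way to the plate (yaw 156.7°).

Emit:
{"op": "send_rows", "data": {
  "steps": "1 0.017 0.014 0 0 0 0.122; 1 0.017 0.014 0 0 0 0.122; 1 0.017 0.014 0 0 0 0.122; 1 0.017 0.014 0 0 0 0.122; 1 0.017 0.014 0 0 0 0.122"
}}

```text
clock: 0.93
eef_pos: [0.3519, -0.2874, 0.3113]
tool_rot: [0.898, 0.439, -0.0, -0.001]
ft_force: [1.0, -0.1, -0.4]
grip_width: 0.0855
grasp_force: 0.0
```

Emit:
{"op": "send_rows", "data": {
  "steps": "1 0.017 0.014 0 0 0 0.122; 1 0.017 0.014 0 0 0 0.122; 1 0.017 0.014 0 0 0 0.122; 1 0.017 0.014 0 0 0 0.122; 1 0.017 0.014 0 0 0 0.122"
}}

```text
clock: 1.35
eef_pos: [0.437, -0.2174, 0.3112]
tool_rot: [0.725, 0.689, -0.0, -0.001]
ft_force: [-0.1, -0.4, -0.3]
grip_width: 0.0853
grasp_force: 0.0
```

Emit:
{"op": "send_rows", "data": {
  "steps": "1 0.017 0.014 0 0 0 0.122; 1 0.017 0.014 0 0 0 0.122; 1 0.017 0.014 0 0 0 0.122; 1 0.017 0.014 0 0 0 0.122; 1 0.017 0.014 0 0 0 0.122"
}}

```text
clock: 1.77
eef_pos: [0.522, -0.1476, 0.311]
tool_rot: [0.485, 0.875, -0.0, -0.001]
ft_force: [0.8, -0.9, 0.2]
grip_width: 0.0855
grasp_force: 0.0
```

Emit:
{"op": "send_rows", "data": {
  "steps": "1 0.016 0.014 0 0 0 0.122; 1 0.016 0.014 0 0 0 0.122; 1 0.016 0.014 0 0 0 0.122; 1 0.016 0.014 0 0 0 0.122; 1 0 0 0 0 0 0.122"
}}

```text
clock: 2.18
eef_pos: [0.5876, -0.0897, 0.3098]
tool_rot: [0.198, 0.98, 0.001, -0.001]
ft_force: [-0.4, -0.3, -0.6]
grip_width: 0.0854
grasp_force: 0.0
```

```bash
cat >> h.py <<'E'
from scipy.spatial.transform import Rotation as R
def st():
    o=get_obs();r=R.from_quat(o['tool_rot']).as_matrix()
    print(round(o['clock'],2),o['joint_pos'].round(3),o['eef_pos'].round(4),'yaw',np.degrees(np.arctan2(r[1,0],r[0,0])).round(2),'z',r[:,2].round(3),'F',o['ft_force'].round(1),'w',round(o['grip_width'],4),round(o['grasp_force'],1));return o,r
def wrist():
    o,r=st();c=camera('wrist');T=np.eye(4);T[:3,:3]=r;T[:3,3]=o['eef_pos']
    c['extrinsics']=np.linalg.inv(T@np.array(c['T_tool_cam']));return c
E
python3 - <<'E'
from h import *
c=wrist();save(c,'w1.png');P,ok=cloud(c);hsv=cv2.cvtColor(c['frame'],cv2.COLOR_RGB2HSV);g=ok&(hsv[...,0]>45)&(hsv[...,0]<85)&(hsv[...,1]>100)&(P[...,2]>.155)&(P[...,2]<.18)
Q=P[g];m=Q.mean(0);print(len(Q),m,cv2.minAreaRect(Q[:,:2].astype(np.float32)))
E
```

```text
2.18 [-1.520e-01  4.280e-01  4.710e-01  1.616e+00  1.000e-03  2.460e-01] [ 0.5876 -0.0897  0.3098] yaw 157.17 z [-0.002  0.001 -1.   ] F [-0.4 -0.3 -0.6] w 0.0854 0.0
520 [ 0.60377577 -0.07433987  0.16594512] ((0.6074346303939819, -0.07603232562541962), (0.003728067735210061, 0.10252194106578827), 66.4987564086914)
```

View pics/w1.png

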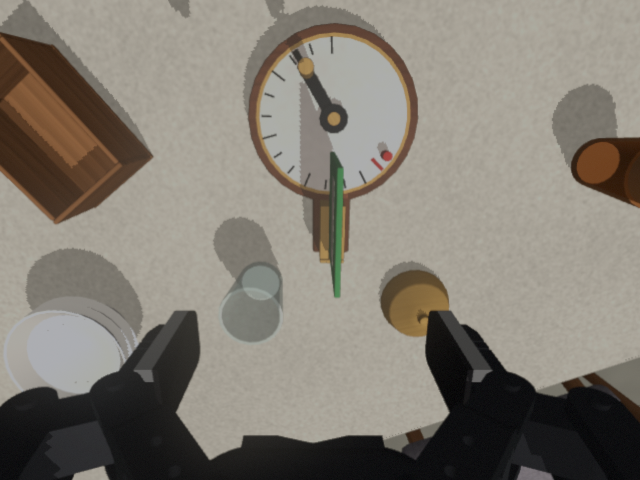

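The wrist view shows the plate edge-on from (336,160) to (338,295), midway between the fingers along their closing line, and clear of the tumblers and bell. I descend and grip it.

Emit:
{"op": "send_rows", "data": {
  "steps": "1 0.009 0.0075 -0.03 0 0 -0.01; 1 0.009 0.0075 -0.035 0 0 0; 1 0 0 -0.02 0 0 0; 1 0 0 0 0 0 0; 1 0 0 0 0 0 0"
}}

```text
clock: 2.65
eef_pos: [0.6022, -0.0775, 0.2254]
tool_rot: [0.208, 0.978, -0.0, -0.002]
ft_force: [0.1, -0.8, 0.5]
grip_width: 0.0855
grasp_force: 0.0
```

Emit:
{"op": "send_rows", "data": {
  "steps": "1 0 0 -0.03 0 0 0; 1 0 0 -0.03 0 0 0; 1 0 0 -0.03 0 0 0; 1 0 0 -0.009 0 0 0; 1 0 0 0 0 0 0"
}}

```text
clock: 3.07
eef_pos: [0.6024, -0.0775, 0.1269]
tool_rot: [0.208, 0.978, -0.0, -0.002]
ft_force: [-0.5, 0.3, -0.1]
grip_width: 0.0853
grasp_force: 0.0
```

```bash
python3 -c "
from h import *
st()"
```

```text
3.07 [-0.128  0.514  0.132  1.192 -0.     0.291] [ 0.6024 -0.0775  0.1269] yaw 155.98 z [-0.003  0.    -1.   ] F [-0.5  0.3 -0.1] w 0.0853 0.0
```

Emit:
{"op": "send_rows", "data": {
  "steps": "1 0.003 0.003 0 0 0 0.01; 1 0 0 0 0 0 0; -1 0 0 0 0 0 0; -1 0 0 0 0 0 0; -1 0 0 0 0 0 0"
}}

```text
clock: 3.48
eef_pos: [0.6074, -0.0741, 0.1294]
tool_rot: [0.202, 0.979, 0.0, 0.001]
ft_force: [0.3, -0.6, -0.8]
grip_width: 0.0513
grasp_force: 0.0
```

Emit:
{"op": "send_rows", "data": {
  "steps": "-1 0 0 0 0 0 0; -1 0 0 0 0 0 0; -1 0 0 0 0 0 0; -1 0 0 0 0 0 0; -1 0 0 0 0 0 0"
}}

```text
clock: 3.9
eef_pos: [0.6065, -0.0745, 0.1281]
tool_rot: [0.203, 0.979, -0.0, -0.0]
ft_force: [-0.7, -1.2, 1.9]
grip_width: 0.0046
grasp_force: 58.7
```

Gripped at 4.6 mm width, so I lift.

Emit:
{"op": "send_rows", "data": {
  "steps": "-1 0 0 0.01 0 0 0; -1 0 0 0.015 0 0 0; -1 0 0 0.015 0 0 0; -1 0 0 0.015 0 0 0; -1 0 0 0.015 0 0 0"
}}

```text
clock: 4.32
eef_pos: [0.6065, -0.0738, 0.1991]
tool_rot: [0.202, 0.979, 0.0, -0.0]
ft_force: [-0.3, 0.4, -1.0]
grip_width: 0.0044
grasp_force: 58.5
```

Emit:
{"op": "send_rows", "data": {
  "steps": "-1 0 0 0.02 0 0 0; -1 0 0 0.02 0 0 0; -1 0 0 0.02 0 0 0; -1 0 0 0 0 0 0; -1 0 0 0 0 0 0"
}}

```text
clock: 4.73
eef_pos: [0.6074, -0.074, 0.2595]
tool_rot: [0.202, 0.979, 0.0, 0.002]
ft_force: [0.3, -0.5, -0.2]
grip_width: 0.0042
grasp_force: 58.5
```

```bash
python3 - <<'E'
from h import *
o,r=st()
c=camera('side');P,ok=cloud(c);hsv=cv2.cvtColor(c['frame'],cv2.COLOR_RGB2HSV);x,y,z=P[...,0],P[...,1],P[...,2]
g=ok&(hsv[...,0]>45)&(hsv[...,0]<85)&(hsv[...,1]>100)&(z>.04)&(y>-.2)&(y<.05)&(x>.5)&(x<.7);Q=P[g];print(g.sum(),Q.min(0).round(3),Q.max(0).round(3))
m=Q.mean(0);w,v=np.linalg.eigh(np.cov((Q-m).T));print('normal',v[:,0].round(3))
d=r[:,0]; s=(Q-o['eef_pos'])@d; print('along tool x',s.min(),s.max())
E
```

```text
4.73 [-0.121  0.461  0.395  1.501  0.     0.286] [ 0.6074 -0.074   0.2595] yaw 156.64 z [ 0.003 -0.    -1.   ] F [ 0.3 -0.5 -0.2] w 0.0042 58.5
846 [ 0.56  -0.101  0.175] [ 0.657 -0.037  0.316]
normal [ 0.397  0.917 -0.024]
along tool x -0.055933666388299864 0.05439746150640734
```

Plate is held, vertical and centred. I carry it over the box while turning +38°.

Emit:
{"op": "send_rows", "data": {
  "steps": "-1 -0.012 -0.016 0 0 0 0.06; -1 -0.018 -0.024 0 0 0 0.067; -1 -0.018 -0.024 0 0 0 0.067; -1 -0.018 -0.024 0 0 0 0.067; -1 -0.018 -0.024 0 0 0 0.067"
}}

```text
clock: 5.2
eef_pos: [0.5208, -0.1864, 0.2559]
tool_rot: [0.038, 0.999, 0.001, -0.002]
ft_force: [0.3, -0.3, -1.1]
grip_width: 0.0043
grasp_force: 58.6
```

Emit:
{"op": "send_rows", "data": {
  "steps": "-1 -0.018 -0.024 0 0 0 0.067; -1 -0.018 -0.024 0 0 0 0.067; -1 -0.018 -0.024 0 0 0 0.067; -1 -0.018 -0.024 0 0 0 0.067; -1 -0.018 -0.023 0 0 0 0.067"
}}

```text
clock: 5.62
eef_pos: [0.4307, -0.3055, 0.2561]
tool_rot: [-0.129, 0.992, 0.001, -0.001]
ft_force: [0.3, -0.1, -0.5]
grip_width: 0.0043
grasp_force: 58.6
```

Emit:
{"op": "send_rows", "data": {
  "steps": "-1 0 0 0 0 0 0; -1 0 0 0 0 0 0; -1 0 0 0 0 0 0; -1 0 0 0 0 0 0; -1 0 0 0 0 0 0"
}}

```text
clock: 6.03
eef_pos: [0.4332, -0.304, 0.2575]
tool_rot: [-0.128, 0.992, 0.0, -0.0]
ft_force: [0.5, -0.1, -0.7]
grip_width: 0.0042
grasp_force: 58.7
```

```bash
python3 - <<'E'
from h import *
c=wrist();save(c,'w2.png')
c=camera('top');P,ok=cloud(c);hsv=cv2.cvtColor(c['frame'],cv2.COLOR_RGB2HSV);x,y,z=P[...,0],P[...,1],P[...,2]
for n in('side','top'):
    c=camera(n);P,ok=cloud(c);hsv=cv2.cvtColor(c['frame'],cv2.COLOR_RGB2HSV);x,y,z=P[...,0],P[...,1],P[...,2]
    g=ok&(hsv[...,0]>45)&(hsv[...,0]<85)&(hsv[...,1]>100)&(z>.1)&(y>-.38)&(y<-.2)&(x>.3)&(x<.55)
    Q=P[g]
    if len(Q)>5:print(n,g.sum(),Q.min(0).round(3),Q.max(0).round(3),cv2.minAreaRect(Q[:,:2].astype(np.float32)))
E
```

```text
6.03 [-0.612  0.291  0.14   1.421  0.    -0.869] [ 0.4332 -0.304   0.2575] yaw -165.29 z [-0.001  0.001 -1.   ] F [ 0.5 -0.1 -0.7] w 0.0042 58.7
side 947 [ 0.384 -0.321  0.171] [ 0.484 -0.276  0.304] ((0.4310545027256012, -0.291067510843277), (0.10369066148996353, 0.03744442015886307), 14.336747169494629)
top 214 [ 0.384 -0.312  0.179] [ 0.484 -0.258  0.414] ((0.42916595935821533, -0.27833375334739685), (0.10333393514156342, 0.04706026241183281), 12.549142837524414)
```

View pics/w2.png

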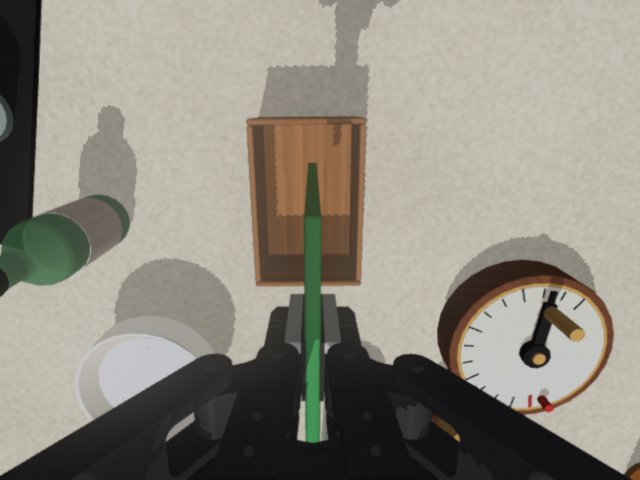

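The wrist view shows the plate centred over the box (box x 250–365, plate at x≈313) and parallel to it. I lower it.

Emit:
{"op": "send_rows", "data": {
  "steps": "-1 0 0 -0.02 0 0 0; -1 0 0 -0.03 0 0 0; -1 0 0 -0.03 0 0 0; -1 0 0 -0.03 0 0 0; -1 0 0 -0.02 0 0 0"
}}

```text
clock: 6.65
eef_pos: [0.4317, -0.3039, 0.1253]
tool_rot: [-0.128, 0.992, 0.001, -0.001]
ft_force: [-0.2, 0.3, -1.5]
grip_width: 0.0048
grasp_force: 58.6
```

Emit:
{"op": "send_rows", "data": {
  "steps": "-1 0 0 -0.02 0 0 0; -1 0 0 -0.01 0 0 0; -1 0 0 -0.004 0 0 0; -1 0 0 0 0 0 0; -1 0 0 0 0 0 0"
}}

```text
clock: 7.07
eef_pos: [0.4334, -0.3054, 0.0949]
tool_rot: [-0.127, 0.992, -0.001, 0.001]
ft_force: [-0.3, -0.1, -1.0]
grip_width: 0.004
grasp_force: 58.6
```

Emit:
{"op": "send_rows", "data": {
  "steps": "-1 0 0 -0.005 0 0 0; -1 0 0 0 0 0 0; 1 0 0 0 0 0 0; 1 0 0 0 0 0 0; 1 0 0 0 0 0 0"
}}

```text
clock: 7.48
eef_pos: [0.433, -0.3054, 0.0896]
tool_rot: [-0.127, 0.992, -0.0, 0.0]
ft_force: [0.3, -0.5, 0.5]
grip_width: 0.0402
grasp_force: 0.0
```

Emit:
{"op": "send_rows", "data": {
  "steps": "1 0 0 0 0 0 0; 1 0 0 0 0 0 0; 1 0 0 0 0 0 0; 1 0 0 0 0 0 0; 1 0 0 0 0 0 0"
}}

```text
clock: 7.9
eef_pos: [0.4326, -0.3051, 0.089]
tool_rot: [-0.127, 0.992, -0.0, 0.0]
ft_force: [-0.4, -0.5, 0.0]
grip_width: 0.0851
grasp_force: 0.0
```

Emit:
{"op": "send_rows", "data": {
  "steps": "1 0 0 0.02 0 0 0; 1 0 0 0.03 0 0 0; 1 0 0 0.03 0 0 0; 1 0 0 0.03 0 0 0; 1 0 0 0.03 0 0 0"
}}

```text
clock: 8.32
eef_pos: [0.4324, -0.3049, 0.2303]
tool_rot: [-0.127, 0.992, 0.0, -0.0]
ft_force: [0.7, -1.2, 1.1]
grip_width: 0.0855
grasp_force: 0.0
```

```bash
python3 - <<'E'
from h import *
c=wrist();save(c,'w3.png');P,ok=cloud(c);hsv=cv2.cvtColor(c['frame'],cv2.COLOR_RGB2HSV);x,y,z=P[...,0],P[...,1],P[...,2]
g=ok&(hsv[...,0]>45)&(hsv[...,0]<85)&(hsv[...,1]>100)&(z<.14)&(y>-.38)&(y<-.2)&(x>.3)&(x<.52)
Q=P[g]-[.433,-.305,0];a=np.radians(15);L=np.c_[Q[:,0]*np.cos(a)+Q[:,1]*np.sin(a),-Q[:,0]*np.sin(a)+Q[:,1]*np.cos(a),Q[:,2]]
print(len(L),L.min(0).round(3),L.max(0).round(3))
E
```

```text
8.32 [-0.614  0.299  0.081  1.353  0.    -0.869] [ 0.4324 -0.3049  0.2303] yaw -165.38 z [-0.  0. -1.] F [ 0.7 -1.2  1.1] w 0.0855 0.0
1033 [-0.05  -0.004  0.084] [0.054 0.001 0.128]
```

View pics/w3.png

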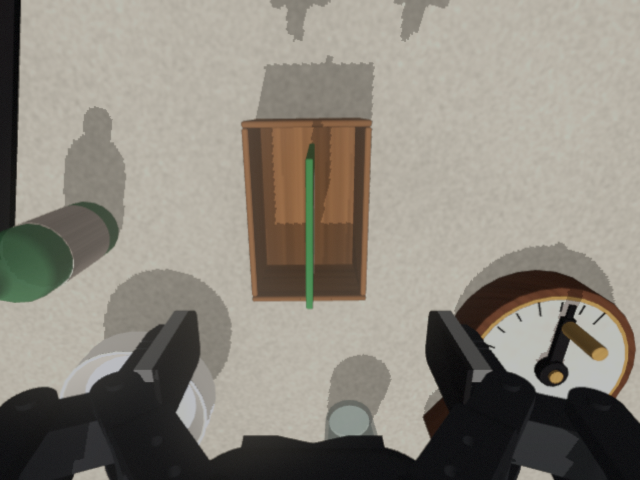

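The plate stands free in the middle of the box: top edge at 0.128 m, offset at most 4 mm across, so its centre is at about 66 mm. Now I go to the stud, turning back by about −179° for a later +196° sweep.

Emit:
{"op": "send_rows", "data": {
  "steps": "1 0.004 0.026 0 0 0 -0.125; 1 0.005 0.026 0 0 0 -0.125; 1 0.004 0.026 0 0 0 -0.125; 1 0.005 0.026 0 0 0 -0.125; 1 0.004 0.026 0 0 0 -0.125"
}}

```text
clock: 8.78
eef_pos: [0.4547, -0.174, 0.2289]
tool_rot: [0.187, 0.982, 0.0, 0.0]
ft_force: [0.7, 0.6, 0.3]
grip_width: 0.0856
grasp_force: 0.0
```

Emit:
{"op": "send_rows", "data": {
  "steps": "1 0.005 0.026 0 0 0 -0.125; 1 0.005 0.026 0 0 0 -0.125; 1 0.004 0.026 0 0 0 -0.125; 1 0.005 0.026 0 0 0 -0.125; 1 0.004 0.024 0 0 0 -0.125"
}}

```text
clock: 9.2
eef_pos: [0.4777, -0.0456, 0.2289]
tool_rot: [0.48, 0.877, 0.0, 0.0]
ft_force: [-0.6, 0.1, -0.7]
grip_width: 0.0852
grasp_force: 0.0
```

Emit:
{"op": "send_rows", "data": {
  "steps": "1 0 0 0 0 0 -0.125; 1 0 0 0 0 0 -0.125; 1 0 0 0 0 0 -0.125; 1 0 0 0 0 0 -0.125; 1 0 0 0 0 0 -0.125"
}}

```text
clock: 9.62
eef_pos: [0.4776, -0.0469, 0.2288]
tool_rot: [0.726, 0.688, -0.0, -0.0]
ft_force: [0.4, -0.4, -0.2]
grip_width: 0.0852
grasp_force: 0.0
```

Emit:
{"op": "send_rows", "data": {
  "steps": "1 0 0 0 0 0 -0.125; 1 0 0 0 0 0 -0.125; 1 0 0 0 0 0 -0.125; 1 0 0 0 0 0 -0.125; 1 0 0 0 0 0 -0.125"
}}

```text
clock: 10.03
eef_pos: [0.4775, -0.047, 0.2288]
tool_rot: [0.902, 0.431, -0.0, -0.0]
ft_force: [0.6, -0.7, 0.3]
grip_width: 0.0855
grasp_force: 0.0
```

Emit:
{"op": "send_rows", "data": {
  "steps": "1 0 0 0 0 0 -0.125; 1 0 0 0 0 0 -0.125; 1 0 0 0 0 0 -0.125; 1 0 0 0 0 0 -0.125; 1 0 0 0 0 0 -0.1"
}}

```text
clock: 10.45
eef_pos: [0.4776, -0.047, 0.2288]
tool_rot: [0.989, 0.145, -0.0, -0.0]
ft_force: [0.3, -0.1, -0.7]
grip_width: 0.0853
grasp_force: 0.0
```

```bash
python3 - <<'E'
from h import *
c=wrist();save(c,'w4.png');P,ok=cloud(c);hsv=cv2.cvtColor(c['frame'],cv2.COLOR_RGB2HSV);x,y,z=P[...,0],P[...,1],P[...,2]
n=ok&(np.hypot(x-.529,y+.041)<.075)
s=n&(z>.092)&(z<.105)&(hsv[...,1]>60);print('stud',s.sum(),P[s].mean(0).round(4),P[s].min(0).round(4),P[s].max(0).round(4))
d=n&(z<.05)&(z>.04)&(hsv[...,1]<60);h=P[d][:,:2].astype(np.float32)
if d.sum():print(d.sum(),cv2.fitEllipse(cv2.convexHull(h)))
E
```

```text
10.45 [-0.098  0.202 -0.051  1.318  0.     2.752] [ 0.4776 -0.047   0.2288] yaw 16.67 z [-0.  0. -1.] F [ 0.3 -0.1 -0.7] w 0.0853 0.0
stud 275 [ 0.4817 -0.05    0.0973] [ 0.4745 -0.0566  0.0922] [ 0.4876 -0.0436  0.0996]
23811 ((0.530376136302948, -0.04264019429683685), (0.14562402665615082, 0.14602436125278473), 154.4046173095703)
```

View pics/w4.png

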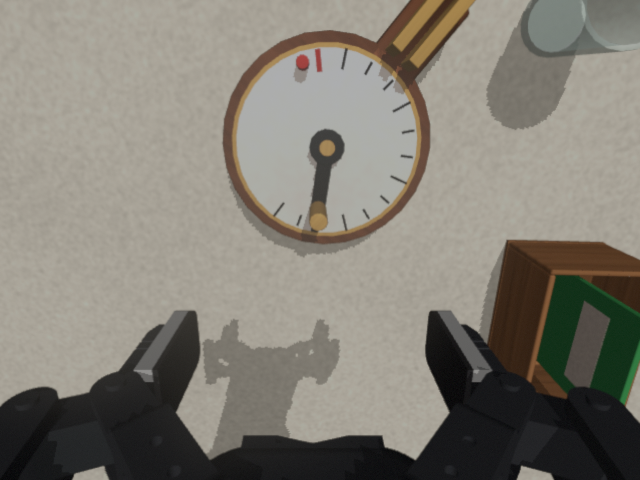

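The stud is at (0.4815,-0.0495) with the dial centre at (0.530,-0.0425); in the picture it is at (318,218), below the hub at (327,148). The plate is in the box at the lower right. I descend around the stud.

Emit:
{"op": "send_rows", "data": {
  "steps": "-0.2 0.0035 -0.0025 0 0 0 -0.1; -0.2 0 0 -0.03 0 0 0; -0.2 0 0 -0.03 0 0 0; -0.2 0 0 -0.02 0 0 0; -0.2 0 0 0 0 0 0"
}}

```text
clock: 10.92
eef_pos: [0.4776, -0.0492, 0.1446]
tool_rot: [0.995, 0.099, -0.004, -0.001]
ft_force: [-0.3, -0.5, 0.0]
grip_width: 0.0344
grasp_force: 0.0
```

Emit:
{"op": "send_rows", "data": {
  "steps": "-0.2 0 0 -0.02 0 0 0; -0.2 0 0 -0.02 0 0 0; -0.2 0 0 -0.02 0 0 0; -0.2 0 0 -0.02 0 0 0; -0.2 0 0 0 0 0 0"
}}

```text
clock: 11.33
eef_pos: [0.4791, -0.0494, 0.0668]
tool_rot: [0.995, 0.099, -0.003, -0.001]
ft_force: [-1.8, 0.1, -0.3]
grip_width: 0.0339
grasp_force: 0.0
```

Emit:
{"op": "send_rows", "data": {
  "steps": "-0.5 0 0 0 0 0 0; -0.5 0 0 0 0 0 0; -0.5 0 0 0 0 0 0; -0.5 0 0 0 0 0 0; -0.5 0 0 0 0 0 0"
}}

```text
clock: 11.75
eef_pos: [0.482, -0.0496, 0.0701]
tool_rot: [0.995, 0.098, 0.001, 0.0]
ft_force: [-0.2, -0.7, 0.7]
grip_width: 0.0215
grasp_force: 0.0
```

```bash
python3 - <<'E'
from h import *
o,r=st();p=o['eef_pos'];C=np.array([.530,-.0425])
a0=np.arctan2(*(p[:2]-C)[::-1])
for k in range(0,34):
    # targets on circle of 0.0495, 6 deg per row, deltas for the moves
    f=lambda k:C+.0495*np.array([np.cos(a0+k*.105),np.sin(a0+k*.105)])
    d=f(k+1)-(f(k) if k else p[:2]);print(k+1,round(np.degrees(a0+(k+1)*.105)),d.round(4))
E
```

```text
11.75 [-0.103  0.345 -0.303  0.92   0.     2.842] [ 0.482  -0.0496  0.0701] yaw 11.29 z [ 0.002 -0.    -1.   ] F [-0.2 -0.7  0.7] w 0.0215 0.0
1 -166 [ 0.0001 -0.0052]
2 -159 [ 0.0016 -0.005 ]
3 -153 [ 0.0021 -0.0048]
4 -147 [ 0.0026 -0.0045]
5 -141 [ 0.003  -0.0042]
6 -135 [ 0.0034 -0.0039]
7 -129 [ 0.0038 -0.0035]
8 -123 [ 0.0042 -0.0031]
9 -117 [ 0.0045 -0.0026]
10 -111 [ 0.0047 -0.0021]
11 -105 [ 0.0049 -0.0016]
12 -99 [ 0.0051 -0.0011]
13 -93 [ 0.0052 -0.0006]
14 -87 [ 0.0052 -0.    ]
15 -81 [0.0052 0.0005]
16 -75 [0.0051 0.0011]
17 -69 [0.0049 0.0016]
18 -63 [0.0048 0.0021]
19 -57 [0.0045 0.0026]
20 -51 [0.0042 0.003 ]
21 -45 [0.0039 0.0035]
22 -39 [0.0035 0.0038]
23 -33 [0.0031 0.0042]
24 -27 [0.0026 0.0045]
25 -21 [0.0021 0.0047]
26 -15 [0.0016 0.0049]
27 -9 [0.0011 0.0051]
28 -3 [0.0006 0.0052]
29 3 [0.     0.0052]
30 9 [-0.0005  0.0052]
31 15 [-0.0011  0.0051]
32 21 [-0.0016  0.0049]
33 27 [-0.0021  0.0047]
34 33 [-0.0026  0.0045]
```

Sweep anticlockwise around the circle, checking the force at each call.

Emit:
{"op": "send_rows", "data": {
  "steps": "-0.5 0 -0.005 0 0 0 0.105; -0.5 0.0016 -0.005 0 0 0 0.105; -0.5 0.002 -0.005 0 0 0 0.105; -0.5 0.0026 -0.0045 0 0 0 0.105; -0.5 0.003 -0.004 0 0 0 0.105"
}}

```text
clock: 12.17
eef_pos: [0.4901, -0.0727, 0.0696]
tool_rot: [0.935, 0.356, 0.0, -0.001]
ft_force: [-1.7, 2.3, 2.9]
grip_width: 0.0213
grasp_force: 1.2
```

Emit:
{"op": "send_rows", "data": {
  "steps": "-0.5 0.0034 -0.004 0 0 0 0.105; -0.5 0.0038 -0.0035 0 0 0 0.105; -0.5 0.0042 -0.003 0 0 0 0.105; -0.5 0.0045 -0.0026 0 0 0 0.105; -0.5 0.0047 -0.002 0 0 0 0.105"
}}

```text
clock: 12.58
eef_pos: [0.51, -0.0883, 0.0694]
tool_rot: [0.81, 0.586, -0.001, -0.001]
ft_force: [-3.3, -0.7, 2.4]
grip_width: 0.0213
grasp_force: 1.4
```

```bash
python3 - <<'E'
from h import *
o,r=st();p=o['eef_pos'][:2]-[.530,-.0425];print(np.hypot(*p),np.degrees(np.arctan2(p[1],p[0])))
E
```

```text
12.58 [-0.171  0.405 -0.212  0.956 -0.     1.718] [ 0.51   -0.0883  0.0694] yaw 71.73 z [-0.002  0.    -1.   ] F [-3.3 -0.7  2.4] w 0.0213 1.4
0.049965477286344206 -113.62062432724414
```

Going well: radius 50 mm, light forces.

Emit:
{"op": "send_rows", "data": {
  "steps": "-0.5 0.005 -0.0016 0 0 0 0.105; -0.5 0.005 -0.001 0 0 0 0.105; -0.5 0.005 -0.0006 0 0 0 0.105; -0.5 0.005 0 0 0 0 0.105; -0.5 0.005 0.0005 0 0 0 0.105"
}}

```text
clock: 13.0
eef_pos: [0.535, -0.0919, 0.0693]
tool_rot: [0.631, 0.776, -0.001, -0.0]
ft_force: [-3.2, -2.0, 1.5]
grip_width: 0.0215
grasp_force: 1.5
```

Emit:
{"op": "send_rows", "data": {
  "steps": "-0.5 0.005 0.001 0 0 0 0.105; -0.5 0.005 0.0016 0 0 0 0.105; -0.5 0.005 0.002 0 0 0 0.105; -0.5 0.0045 0.0026 0 0 0 0.105; -0.5 0.0042 0.003 0 0 0 0.105"
}}

```text
clock: 13.42
eef_pos: [0.5595, -0.0822, 0.0693]
tool_rot: [0.408, 0.913, -0.001, 0.0]
ft_force: [-1.5, -3.3, -1.0]
grip_width: 0.0217
grasp_force: 1.6
```

```bash
python3 - <<'E'
from h import *
o,r=st();p=o['eef_pos'][:2]-[.530,-.0425];print(np.hypot(*p),np.degrees(np.arctan2(p[1],p[0])))
E
```

```text
13.42 [-0.144  0.486 -0.078  1.006 -0.003  0.697] [ 0.5595 -0.0822  0.0693] yaw 131.83 z [-0.    -0.003 -1.   ] F [-1.5 -3.3 -1. ] w 0.0217 1.6
0.04945986435473397 -53.31308718192879
```

Emit:
{"op": "send_rows", "data": {
  "steps": "-0.5 0.004 0.0035 0 0 0 0.105; -0.5 0.0035 0.004 0 0 0 0.105; -0.5 0.003 0.0042 0 0 0 0.105; -0.5 0.0026 0.0045 0 0 0 0.105; -0.5 0.002 0.0047 0 0 0 0.105"
}}

```text
clock: 13.83
eef_pos: [0.5755, -0.0611, 0.0694]
tool_rot: [0.157, 0.988, -0.001, 0.001]
ft_force: [2.0, -3.0, -1.4]
grip_width: 0.0215
grasp_force: 1.6
```

Emit:
{"op": "send_rows", "data": {
  "steps": "-0.5 0.0016 0.005 0 0 0 0.105; -0.5 0.001 0.005 0 0 0 0.105; -0.5 0.0006 0.005 0 0 0 0.105; -0.5 0 0.005 0 0 0 0.105; -0.5 -0.0005 0.005 0 0 0 0.105"
}}

```text
clock: 14.25
eef_pos: [0.5784, -0.0356, 0.0695]
tool_rot: [-0.105, 0.995, -0.001, 0.001]
ft_force: [2.2, -2.1, -0.9]
grip_width: 0.0209
grasp_force: 1.3
```

```bash
python3 - <<'E'
from h import *
o,r=st();p=o['eef_pos'][:2]-[.530,-.0425];print(np.hypot(*p),np.degrees(np.arctan2(p[1],p[0])))
E
```

```text
14.25 [-0.061  0.509 -0.039  1.021 -0.002 -0.27 ] [ 0.5784 -0.0356  0.0695] yaw -167.98 z [ 0.002 -0.002 -1.   ] F [ 2.2 -2.1 -0.9] w 0.0209 1.3
0.048840076671091595 8.107244342685982
```

Emit:
{"op": "send_rows", "data": {
  "steps": "-0.5 -0.001 0.005 0 0 0 0.105; -0.5 -0.0015 0.005 0 0 0 0.105; -0.5 -0.001 0.0025 0 0 0 0.05; -0.5 -0.001 0.002 0 0 0 0.04; -0.5 0 0 0 0 0 0"
}}

```text
clock: 14.67
eef_pos: [0.5737, -0.0206, 0.0695]
tool_rot: [-0.25, 0.968, -0.001, 0.001]
ft_force: [1.6, -2.2, -1.4]
grip_width: 0.0215
grasp_force: 1.2
```

Emit:
{"op": "send_rows", "data": {
  "steps": "-0.5 -0.0005 0.001 0 0 0 0.02; -0.5 -0.0005 0.001 0 0 0 0.02; -0.5 -0.0005 0.001 0 0 0 0; -0.5 0 0 0 0 0 0; -0.5 0 0 0 0 0 0"
}}

```text
clock: 15.08
eef_pos: [0.5733, -0.0206, 0.0695]
tool_rot: [-0.268, 0.963, -0.003, 0.001]
ft_force: [4.6, -10.0, -3.4]
grip_width: 0.0215
grasp_force: 5.1
```

```bash
python3 - <<'E'
from h import *
o,r=st();p=o['eef_pos'][:2]-[.530,-.0425];print(np.hypot(*p),np.degrees(np.arctan2(p[1],p[0])))
E
```

```text
15.08 [-0.033  0.497 -0.059  1.011 -0.006 -0.575] [ 0.5733 -0.0206  0.0695] yaw -148.92 z [ 0.004 -0.006 -1.   ] F [  4.6 -10.   -3.4] w 0.0215 5.1
0.04852914001002495 26.86332524449375
```

The tool stalled at 26.9° (predicted 26.5°) with the force rising, so the hand is against its stop. I back off a little to free the stud, open and rise.

Emit:
{"op": "send_rows", "data": {
  "steps": "-0.5 0.001 -0.002 0 0 0 0; -0.5 0.001 -0.002 0 0 0 0; -0.3 0.0005 -0.001 0 0 0 0; -0.2 0 0 0 0 0 0; -0.2 0 0 0 0 0 0"
}}

```text
clock: 15.5
eef_pos: [0.5736, -0.0219, 0.069]
tool_rot: [-0.269, 0.963, 0.0, -0.0]
ft_force: [-0.7, -0.9, -0.1]
grip_width: 0.0339
grasp_force: 0.0
```

Emit:
{"op": "send_rows", "data": {
  "steps": "-0.2 0 0 0.015 0 0 0; -0.2 0 0 0.03 0 0 0; -0.2 0 0 0.04 0 0 0; -0.2 0 0 0.04 0 0 0; -0.2 0 0 0.03 0 0 0"
}}

```text
clock: 15.92
eef_pos: [0.5743, -0.0218, 0.2274]
tool_rot: [-0.269, 0.963, -0.0, 0.001]
ft_force: [0.6, 0.9, -0.4]
grip_width: 0.0341
grasp_force: 0.0
```

Emit:
{"op": "send_rows", "data": {
  "steps": "-0.2 -0.03 0 0 0 0 0; -0.2 -0.03 0 0 0 0 0; -0.2 -0.03 0 0 0 0 0; -0.2 0 0 0 0 0 0; -0.2 0 0 0 0 0 0"
}}

```text
clock: 16.33
eef_pos: [0.4823, -0.0219, 0.2243]
tool_rot: [-0.269, 0.963, 0.0, -0.0]
ft_force: [1.6, 0.4, 0.4]
grip_width: 0.0344
grasp_force: 0.0
```

```bash
python3 - <<'E'
from h import *
c=wrist();P,ok=cloud(c);save(c,'w5.png')
hsv=cv2.cvtColor(c['frame'],cv2.COLOR_RGB2HSV)
for n in('side','wrist'):
    if n=='side': c=camera('side');P,ok=cloud(c);hsv=cv2.cvtColor(c['frame'],cv2.COLOR_RGB2HSV);save(c,'s5.png');side=(P,ok,hsv)
    else: c=wrist();P,ok=cloud(c);hsv=cv2.cvtColor(c['frame'],cv2.COLOR_RGB2HSV)
    x,y,z=P[...,0],P[...,1],P[...,2]
    s=ok&(np.hypot(x-.529,y+.041)<.07)&(z>.085)&(z<.105)
    if s.sum():m=P[s].mean(0);print(n,'stud',s.sum(),m.round(4),'angle',np.degrees(np.arctan2(m[1]+.042,m[0]-.5295)),'val',.8-(np.arctan2(m[1]+.042,m[0]-.5295)+np.radians(23.4)))
    g=ok&(hsv[...,0]>45)&(hsv[...,0]<85)&(hsv[...,1]>100)&(z<.16)&(y>-.38)&(y<-.2)&(x>.3)&(x<.52)
    if g.sum()>5:
        Q=P[g]-[.433,-.305,0];a=np.radians(15);L=np.c_[Q[:,0]*np.cos(a)+Q[:,1]*np.sin(a),-Q[:,0]*np.sin(a)+Q[:,1]*np.cos(a),Q[:,2]];print(n,'plate',L.min(0).round(3),L.max(0).round(3))
E
python3 -c "
import cv2,numpy as np
a=cv2.imread('pics/s5.png')[150:300,250:450];a=cv2.resize(a,None,fx=2,fy=2);b=cv2.resize(cv2.imread('pics/w5.png'),(400,300))
cv2.imwrite('pics/f.png',np.hstack([a,b]))"
```

```text
16.33 [-0.046  0.21  -0.053  1.308  0.    -0.591] [ 0.4823 -0.0219  0.2243] yaw -148.74 z [-0.  0. -1.] F [1.6 0.4 0.4] w 0.0344 0.0
side stud 27 [ 0.5737 -0.0194  0.0922] angle 27.094668584978383 val -0.0812982215112188
side plate [-0.051 -0.008  0.054] [0.054 0.012 0.126]
16.43 [-0.046  0.213 -0.048  1.308  0.    -0.591] [ 0.4847 -0.022   0.2245] yaw -148.74 z [ 0.002  0.    -1.   ] F [ 0.3  1.  -0.2] w 0.0342 0.0
wrist stud 1 [ 0.5736 -0.0295  0.0863] angle 15.815923053784195 val 0.11555302350271657
wrist plate [0.035 0.    0.023] [0.054 0.003 0.045]
```

View pics/f.png

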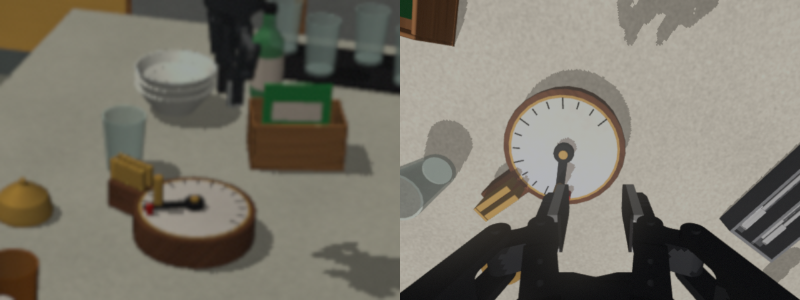

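The left view shows the hand reaching the red stop at (150,208) and the plate standing in the box. The glasses and bowls look unmoved. I move aside for an unobstructed check from the top camera.

Emit:
{"op": "send_rows", "data": {
  "steps": "-0.2 -0.04 -0.04 0.03 0 0 0; -0.2 -0.04 -0.04 0.02 0 0 0; -0.2 -0.03 -0.04 0 0 0 0; -0.2 0 -0.03 0 0 0 0; -0.2 0 0 0 0 0 0"
}}

```text
clock: 16.9
eef_pos: [0.4056, -0.1436, 0.258]
tool_rot: [-0.266, 0.964, -0.002, 0.001]
ft_force: [0.9, -0.3, -0.2]
grip_width: 0.0342
grasp_force: 0.0
```

```bash
python3 - <<'E'
from h import *
st();c=camera('top');P,ok=cloud(c);x,y,z=P[...,0],P[...,1],P[...,2]
hsv=cv2.cvtColor(c['frame'],cv2.COLOR_RGB2HSV)
s=ok&(np.hypot(x-.529,y+.041)<.07)&(z>.075)&(z<.115)
m=P[s].mean(0) if s.sum() else None;print('stud',s.sum(),m)
if m is not None:
    for C in((.5287,-.0405),(.530,-.0425)):print(.8-(np.arctan2(m[1]-C[1],m[0]-C[0])+np.radians(23.4)))
P0,ok0=cloud(dict(np.load('top1.npz')))
for nm,(a,b) in dict(tumb_b=(.676,-.193),bowls=(.655,-.408),bell=(.74,-.03),amber=(.68,.19)).items():
    f=lambda P,ok:P[ok&(P[...,2]>.03)&(np.hypot(P[...,0]-a,P[...,1]-b)<.075)][:,:2].mean(0).round(4)
    print(nm,f(P0,ok0),f(P,ok))
E
```

```text
16.9 [-0.339  0.089 -0.109  1.37  -0.002 -0.878] [ 0.4056 -0.1436  0.258 ] yaw -149.09 z [ 0.002 -0.003 -1.   ] F [ 0.9 -0.3 -0.2] w 0.0342 0.0
stud 24 [ 0.5738798  -0.02041422  0.09451524]
-0.0267398133736112
-0.07471071284760167
tumb_b [ 0.682  -0.1968] [ 0.6817 -0.1967]
bowls [ 0.6559 -0.4142] [ 0.6559 -0.4142]
bell [ 0.7723 -0.0265] [ 0.7726 -0.0261]
amber [0.6947 0.2208] [0.6947 0.2208]
```

The top camera puts the hand at its stop (about 0 within measuring error), the objects I compared are unmoved, and the arm is clear of everything.

```bash
python3 -c "
from workcell import *
print(job_done())"
```

```text
the job is handed in; nothing more can be done
None
```

The job is handed in, with no verdict returned: the green plate stands in the wooden box, the hand is against the red zero stop within measuring error, and the clear tumbler, bowls, bell and amber tumbler had not moved when I checked (the mill and oil bottle I did not re-measure).

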